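# Post a spent battery pack through the spring flap of the recycling box

### The job

Drop the spent blue battery pack into the yellow battery recycling box: with one finger press down the orange finger plate and keep it down so that the spring flap hangs open, and with the other finger gently push the pack off the ledge into the open mouth, then let go so that the flap shuts over it. Only push: do not squeeze, lift or carry the pack, do not slide it onto the shut flap, and leave the other things on the box and the bench where they are.

Things in the scene. Friction and masses are not known exactly. Their poses are not given: they have to be found in the camera images.
- bin: Yellow recycling box fixed to the bench. Origin at bench height under the near edge of the mouth. Its axes: x = push direction (away from the robot, turned up to 0.3 rad), y left, z up. Flat grey deck at z 150, x -105 to 115, y -125 to 60 mm. The mouth is a hole in it, x 0 to 100, y -74 to 44 mm. Nearer than x 0 the deck is a solid ledge. Thin hinge brackets stand at y 36 to 58, x -102 and 104.
- flap (a joint): Orange one-piece spring flap turning about a rod along box x at y 46, z 184 mm. 0 shut, stop at 1.0 rad, grows as its finger plate is pressed down. Springs shut when let go; the pack's weight does not open it. Its door covers the mouth 2 mm below the deck (x 2 to 98, y -72 to 6 mm) and swings down and left. Open it 0.75 to 0.95 rad so that the pack drops freely.
- finger_plate (a point): On top of the orange finger plate, 28 mm right of the rod (box x 0, y 18, z 184 mm when shut; moves with the flap). Plate: x -98 to 98, y 6 to 42 mm, 4 mm thick, level, 34 mm above the deck, beside ledge and mouth. A finger about 28 mm from the rod pressed 20 to 26 mm down (about 7 to 14 N) opens it about 0.75 to 0.9 rad. A fingertip can slide along x while holding it down.
- mouth (a point): Deck height, middle of the door over the mouth (box x 50, y -36, z 150 mm), fixed to the box. Below the mouth a walled well (x 0 to 110, y -120 to 55 mm) goes down to a floor 4 mm above the bench. With the flap open, a finger 8 to 14 mm above deck height may pass over the right half of the mouth.
- pack_mid (a point): Centre of the spent pack: loose blue block with a white band and two brass contacts on top, 44 mm (its x) by 40 mm (its y) by 26 mm high, about 0.1 kg, flat on the ledge before the right half of the mouth, 4 to 31 mm short of it, turned up to 0.2 rad from box x. It can be pushed 8 to 14 mm above the deck, with the two fingers at one height.
- tin: Bystander: small tin with a red label, 30 mm in diameter, 26 mm high, standing on the ledge to the right of the pack, centre of its underside. Leave it.
- good_pack: Bystander: a good green pack of the same size on the bench, centre of its underside. Leave it.
- spool: Bystander: metal spool of 50 mm diameter, 40 mm high, on the bench, centre of its underside. Leave it.
- screwdriver: Bystander: red-handled screwdriver lying on the bench. Leave it.
There are look-alikes about, which are no part of the job. Of the things like the part that bears pack_mid, leave any that is black, brown or pink; of the rest the smaller one is meant.

How it is judged:
By the outcome, as a careful person would: the job done as asked, in the order asked, and still so for the second after the job is handed in, with the robot touching nothing.
It also fails if it takes over 35 s, if anything falls off the work surface, if the arm or the gripper's body presses on something with over 40 N, if the wrist force passes 120 N, or if a joint passes its speed limit or range.

### The arm

A 6-joint arm with a two-finger parallel gripper is mounted at the origin on the work surface. World frame = base frame: x ahead of the robot, y to its left, z up, the work surface at z = 0. Lengths are in m, angles in degrees, forces in N, time in s.
With the tool pointing down it reaches from about 0.4 to 0.825 m from the base axis. Payload 7 kg.
Tool frame: the origin (TCP) lies between the finger pads; the fingertips stand 11 mm ahead of it and the grasp point (between the pads) lies 8 mm behind it; z points along the fingers, y is the direction in which the jaws open and shut (so a half turn about z gives the same grasp; the last joint's range is limited). The gripper opens to 88 mm and grips with 3 to 60 N. Pads are 19 mm wide; open, the fingers measure 130 mm over their backs; the gripper's body (78 mm by 193 mm) begins 47 mm behind the grasp point.
Start: joints at [-56.144, 20.546, 0.682, 0, -70.136, -16.507], TCP at [0.201, -0.644, 0.238] pointing down, gripper open.
Joint ranges: [-176.03, 176.03], [-82.01, 121.73], [-58.28, 71.71], [-173.87, 95.51], [-174.79, -0.11], [-173.66, 173.66]. Speed limits (degrees/s): [136.94, 136.94, 172.46, 180, 180, 180].

### API

Orientations are given as [roll, pitch, yaw] about the fixed x, y, z axes, in that order (R = Rz(yaw) Ry(pitch) Rx(roll)).
In Python, from plant import r gives the robot as it stands.
- The arm moves only by the shell command python3 -m inch 'ROWS' [OPENING] [FORCE]. ROWS is JSON, a list of rows, each an object of numbers: "x", "y", "z": the shift along the tool's x, y, z as a fraction of full scale; "yaw": the turn about the tool's z as a fraction of full scale. In form: [{"x": .., "y": .., "z": .., "yaw": ..}, ...]. A call has 1 to 5 rows; each row shifts and turns the pose as measured when the row begins, along the tool's axes as they then stand; what a row does not reach is not made up. Full scale, the value 1, is 0.025 m for a shift and 4 degrees for a turn. A row lasts 1/12 s, in which the tool goes at most 41.7 mm and 7.16 degrees, less where a joint would pass 70% of its speed; a pose out of reach is approached as far as the arm can. A call with a number of a shift or a turn outside -1 to 1 is refused whole. A call with a gripper value outside its range is refused whole. OPENING is the opening, from -1 (shut) to 1 (fully open), set as the call begins (- or left out, the last holds). The fingers move at their own pace and stop on an object; FORCE is the grip in N (left out, the last holds). Time passes only in rows, so rows that do not move let the fingers close. It gives the time, the measured TCP pose, the force and the opening at its end, in the units of the state.
- r.get_state(): the state, without advancing time (a new reading comes with each control period).
- r.capture(name): name is "scene" or "top" or "wrist"; returns (picture, depth): 420x560x3 uint8, red, green, blue; 420x560 float32, m along the optical axis (not along the pixel's ray), 0 where there is no reading.
- r.camera_info(name): a dict with "mtx" (3x3 intrinsics, pixels), "k1" (the pictures are not rectified: a ray, as slopes to the right and down, at radius r is drawn at 1 + k1 r^2 times it, then the intrinsics apply), "pose" (4x4, takes a point from camera to world coordinates). Camera axes: x right, y down, z forward; pixel columns grow to the right and rows downward; lengths in m; the calibration is good to about 2 mm. A picture is of the moment at which its call begins: read the wrist's pose just before it. camera_info takes no time and is no camera call; for the wrist camera it gives the pose at the moment of the call.
- r.close_job(): hands the job in, once; it reports no verdict.
The state is a dict: "time_s": time; "joints": joint angles; "qd": joint speeds; "joint_torque": joint torques, N m; "tcp_pos": TCP position; "eef_rot": TCP orientation; "contact_force": force on the tool from outside, world axes, zero at the start; "moment": the same for the moment, N m; "gripper_width": finger opening in m.
Only numpy, scipy, OpenCV 4.12 (cv2) and the standard library are available. Lean on these libraries where they do the work, as an engineer would, in place of code of your own. Each camera call takes 0.05 s, during which the arm holds its last target. There are 200 camera calls.

## Working session

There is one attempt and no reset: what is moved stays moved. The work goes in short steps, Python scripts to look and compute and a shell command to move; the robot and the scene stay as the last step left them, time stands still between calls to the robot, and variables do not carry over. Pictures are saved under pics/ and viewed, about 8 in all and at most 12, crops included, and the job is handed in when it is done.

```bash
ls; mkdir -p pics; cat > h.py <<'E'
import numpy as np, cv2
from plant import r
def snap(name,fn):
    ci=r.camera_info(name); im,d=r.capture(name)
    cv2.imwrite(f'pics/{fn}.png',im[:,:,::-1]); np.savez(f'pics/{fn}.npz',im=im,d=d,m=ci['mtx'],k=ci['k1'],p=ci['pose'])
    return im,d,ci
def cloud(fn):
    z=np.load(f'pics/{fn}.npz'); d=z['d']; m=z['m']; k=float(z['k'])
    v,u=np.mgrid[:d.shape[0],:d.shape[1]]
    D=np.array([k,0,0,0,0.])
    p=cv2.undistortPoints(np.stack([u.ravel(),v.ravel()],1).astype(np.float64)[:,None],m.astype(float),D)[:,0]
    P=np.c_[p*d.ravel()[:,None],d.ravel()]
    W=P@z['p'][:3,:3].T+z['p'][:3,3]
    return z['im'],d,W.reshape(d.shape+(3,))
E
python3 - <<'E'
from h import *
for n in('scene','top'): snap(n,n+'1')
print(r.get_state())
print(r.camera_info('wrist')['pose'])
E
```

```text
pics
{'time_s': 0.1, 'joints': array([-5.61441138e+01,  2.05888027e+01,  6.37977054e-01, -1.80100575e-02,
       -7.01360791e+01, -1.65053762e+01]), 'qd': array([ 0.08551609, -0.21208806,  0.05901515,  0.0479031 , -0.02057647,
        0.08577553]), 'joint_torque': array([-3.51215691e-03, -5.84161448e+01,  2.93750560e+01,  7.01547593e+00,
        1.01445973e-02, -4.00712236e-05]), 'tcp_pos': array([ 0.20112415, -0.64388713,  0.23669095]), 'eef_rot': array([ 1.79911866e+02, -8.45876010e-03, -1.62655616e+02]), 'contact_force': array([0.06707496, 0.47699313, 0.72873751]), 'moment': array([-0.00888235,  0.00472051,  0.03977444]), 'gripper_width': 0.08746772154508743}
[[-2.98762207e-01  9.11728439e-01  2.81943962e-01  1.24533736e-01]
 [ 9.54327120e-01  2.85133702e-01  8.92105353e-02 -6.67696665e-01]
 [ 9.44056536e-04  2.95719506e-01 -9.55274349e-01  3.83937466e-01]
 [ 0.00000000e+00  0.00000000e+00  0.00000000e+00  1.00000000e+00]]
```

View pics/top1.png

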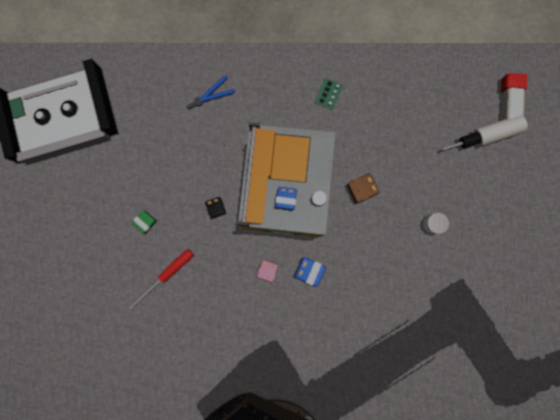

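View pics/scene1.png

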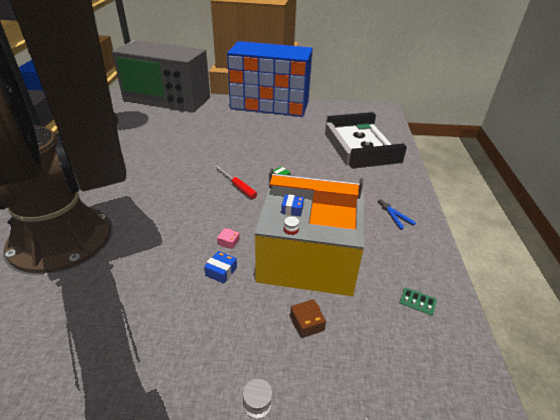

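The top view shows the box around (290,180): finger plate (260,175), door (290,158), blue pack on the ledge (287,198) and tin (319,198). The blue pack on the bench at (311,271) is the larger look-alike. Next I'll measure the poses.

```bash
python3 - <<'E'
from h import *
im,d,W=cloud('top1')
hsv=cv2.cvtColor(im,cv2.COLOR_RGB2HSV); H,S,V=[hsv[...,i].astype(int) for i in range(3)]
roi=np.zeros(d.shape,bool); roi[115:245,230:345]=1
ok=roi&(d>0)
orange=ok&(H>5)&(H<20)&(S>150)&(V>90)
z=W[...,2]
def rect(m,n):
    m=cv2.morphologyEx(m.astype(np.uint8),cv2.MORPH_OPEN,np.ones((2,2),np.uint8))>0
    P=W[m]; c,s,a=cv2.minAreaRect((P[:,:2]*1000).astype(np.float32)); print(n,len(P),'c',np.round(c,1),'size',np.round(s,1),'ang',round(a,2),'z',np.round(np.percentile(P[:,2],[5,50,95]),4), 'box',np.round(cv2.boxPoints((c,s,a))).tolist())
rect(orange&(z>.172),'plate'); rect(orange&(z<.160)&(z>.13),'door')
rect(ok&(H>100)&(H<130)&(S>100)&(z>.165),'packblue')
sub=ok.copy();sub[:, :272]=0
rect(sub&(z>.166)&(np.indices(d.shape)[1]<305)&~orange,'packtop')
rect(sub&(z>.166)&(np.indices(d.shape)[1]>305),'tin')
rect(sub&(abs(z-.15)<.006),'deck')
E
```

```text
plate 1570 c [586.3  31.1] size [272.6  73.5] ang 5.83 z [0.1784 0.1827 0.1855] box [[447.0, 54.0], [454.0, -19.0], [726.0, 8.0], [718.0, 82.0]]
door 1507 c [589.1 -21.7] size [ 78.  268.6] ang 84.7 z [0.1435 0.1468 0.1497] box [[452.0, -48.0], [719.0, -73.0], [726.0, 5.0], [459.0, 30.0]]
packblue 216 c [571.7 -19.6] size [39.1 42.5] ang 83.02 z [0.1512 0.1743 0.1776] box [[548.0, -36.0], [590.0, -42.0], [595.0, -3.0], [553.0, 2.0]]
packtop 411 c [524.2 -14.2] size [ 40.2 137.5] ang 83.71 z [0.1504 0.1746 0.1775] box [[454.0, -27.0], [590.0, -42.0], [595.0, -2.0], [458.0, 13.0]]
tin 158 c [523.8 -52.4] size [ 28.4 151.1] ang 53.84 z [0.1494 0.1747 0.1769] box [[454.0, -19.0], [576.0, -108.0], [593.0, -85.0], [471.0, 4.0]]
deck 5121 c [605.7 -58.6] size [148.8 305. ] ang 88.12 z [0.1434 0.1483 0.1516] box [[451.0, -128.0], [756.0, -138.0], [761.0, 11.0], [456.0, 21.0]]
```

```bash
python3 - <<'E'
from h import *
im,d,W=cloud('top1')
hsv=cv2.cvtColor(im,cv2.COLOR_RGB2HSV); H,S,V=[hsv[...,i].astype(int) for i in range(3)]
roi=np.zeros(d.shape,bool); roi[115:240,230:345]=1
z=np.load('pics/top1.npz'); m=z['m']; k=float(z['k']); T=z['p']
def proj(mask,h):  # ray-plane at known height, by colour mask only
    v,u=np.nonzero(mask); p=cv2.undistortPoints(np.stack([u,v],1).astype(float)[:,None],m.astype(float),np.array([k,0,0,0,0.]))[:,0]
    R=np.c_[p,np.ones(len(p))]@T[:3,:3].T; t=(h-T[2,3])/R[:,2]; return (T[:3,3]+R*t[:,None])[:,:2]*1000
def big(mask):
    n,l,s,c=cv2.connectedComponentsWithStats(mask.astype(np.uint8)); i=1+s[1:,4].argmax(); return l==i
def rect(mask,h,n):
    P=proj(big(mask),h).astype(np.float32); c,s,a=cv2.minAreaRect(P); print(n,len(P),np.round(c,1),np.round(s,1),round(a,2),np.round(cv2.boxPoints((c,s,a))).tolist())
zz=cv2.medianBlur(W[...,2].astype(np.float32),5)
orange=roi&(H>5)&(H<20)&(S>150)&(V>90)
rect(orange&(zz>.168),.184,'plate'); rect(orange&(zz<.162),.148,'door')
c=np.indices(d.shape)[1]
rect(roi&(zz>.164)&(c>274)&(c<306),.176,'pack'); rect(roi&(zz>.164)&(c>306),.176,'tin')
rect(roi&(zz>.140),.15,'deckall')
print(T[:3,3])
E
```

```text
plate 1587 [618.2  34.9] [ 38.6 195. ] 84.8 [[519.0, 25.0], [714.0, 7.0], [717.0, 45.0], [523.0, 63.0]]
door 1525 [663.  -24.4] [74.7 95.8] 84.63 [[612.0, -57.0], [707.0, -66.0], [714.0, 8.0], [619.0, 17.0]]
pack 409 [571.9 -17.1] [39.9 44.6] 82.83 [[547.0, -34.0], [592.0, -40.0], [597.0, -0.0], [552.0, 5.0]]
tin 156 [573.8 -84.9] [27.  26.7] 0.48 [[560.0, -72.0], [560.0, -98.0], [587.0, -98.0], [587.0, -71.0]]
deckall 8916 [619.3 -17.3] [186.8 223.9] 84.82 [[499.0, -100.0], [722.0, -120.0], [739.0, 66.0], [516.0, 86.0]]
[ 0.45446679 -0.01927316  1.09713044]
```

Poses so far:

| Item | Value |
|---|---|
| Box origin | about (616, 13.5) mm |
| Box yaw | -5.25° |
| Pack, box frame | (-41, -34) mm, turned -2° from the box |
| Tin, box frame | (-33, -102) mm |

I'm moving to hover, with the jaws narrowed so the two finger centres sit about 52 mm apart.

```bash
python3 -m inch '[{"z":-1,"x":-0.5,"y":0.5},{"x":-0.98,"y":1,"z":-0.3},{"x":-0.98,"y":1},{"x":-0.98,"y":1},{"x":-0.98,"y":1}]' -0.28 10
python3 -m inch '[{"x":-0.98,"y":1},{"x":-0.98,"y":1},{"x":-0.98,"y":1},{"x":-0.98,"y":1},{"x":-0.98,"y":1}]'
python3 -m inch '[{"x":-0.98,"y":1},{"x":-0.98,"y":1},{"x":-0.98,"y":1},{"x":-0.98,"y":1},{"x":-0.98,"y":1}]'
```

```text
validation failed for argument at $[0]...
validation failed for argument at $[0]...
validation failed for argument at $[0]...
```

```bash
python3 -m inch '[{"x":-0.5,"y":0.5,"z":-1,"yaw":0},{"x":-0.98,"y":1,"z":-0.3,"yaw":0},{"x":-0.98,"y":1,"z":0,"yaw":0},{"x":-0.98,"y":1,"z":0,"yaw":0},{"x":-0.98,"y":1,"z":0,"yaw":0}]' -0.28 10
```

```text
time_s: 0.52
tcp_pos: [0.2715, -0.5027, 0.265]
eef_rot: [179.4, -0.2, -163.1]
contact_force: [1.6, 0.1, -0.1]
gripper_width: 0.0599
```

```bash
python3 -m inch '[{"x":-0.98,"y":1,"z":0,"yaw":0},{"x":-0.98,"y":1,"z":0,"yaw":0},{"x":-0.98,"y":1,"z":0,"yaw":0},{"x":-0.98,"y":1,"z":0,"yaw":0},{"x":-0.98,"y":1,"z":0,"yaw":0}]'
python3 -m inch '[{"x":-0.98,"y":1,"z":0,"yaw":0},{"x":-0.98,"y":1,"z":0,"yaw":0},{"x":-0.98,"y":1,"z":0,"yaw":0},{"x":-0.98,"y":1,"z":0,"yaw":0},{"x":-0.98,"y":1,"z":0,"yaw":0}]'
python3 -m inch '[{"x":-0.98,"y":1,"z":0,"yaw":0},{"x":-0.98,"y":1,"z":0,"yaw":0},{"x":-0.98,"y":1,"z":0,"yaw":0},{"x":-0.98,"y":1,"z":0,"yaw":0},{"x":-0.5,"y":0.5,"z":0,"yaw":0}]'
python3 -m inch '[{"x":0,"y":0,"z":0,"yaw":1},{"x":0,"y":0,"z":0,"yaw":1},{"x":0,"y":0,"z":0,"yaw":1},{"x":0,"y":0,"z":0,"yaw":1},{"x":0,"y":0,"z":0,"yaw":1}]'
```

```text
time_s: 0.93
tcp_pos: [0.3537, -0.3392, 0.2644]
eef_rot: [179.3, -0.2, -163.3]
contact_force: [0.6, -0.4, 0.7]
gripper_width: 0.0329
time_s: 1.35
tcp_pos: [0.436, -0.1753, 0.2652]
eef_rot: [179.3, -0.2, -163.3]
contact_force: [0.2, -1.2, 0.1]
gripper_width: 0.0317
time_s: 1.77
tcp_pos: [0.5113, -0.0253, 0.2661]
eef_rot: [179.2, -0.2, -163.1]
contact_force: [0.1, -0.2, 0.3]
gripper_width: 0.0314
time_s: 2.18
tcp_pos: [0.5125, -0.0192, 0.2635]
eef_rot: [179.4, -0.7, 176.6]
contact_force: [-0.2, 0.4, 1.0]
gripper_width: 0.0315
```

```bash
python3 -m inch '[{"x":-0.4,"y":0.67,"z":0,"yaw":0.46},{"x":-0.4,"y":0.67,"z":0,"yaw":0},{"x":0,"y":0,"z":0,"yaw":0}]'
python3 - <<'E'
from h import *
im,d,ci=snap('wrist','w1'); snap('top','top2')
cv2.imwrite('pics/w1b.png',cv2.resize(im[:,:,::-1],(784,588)))
s=r.get_state(); print(s['tcp_pos'],s['eef_rot'],s['contact_force'])
E
```

```text
time_s: 2.43
tcp_pos: [0.5352, 0.0137, 0.263]
eef_rot: [179.4, -0.8, 174.4]
contact_force: [0.4, 0.5, -0.1]
gripper_width: 0.0315
[0.53383681 0.01244399 0.2629496 ] [179.42217819  -0.85318808 174.39137395] [ 0.19404597 -0.32783004  0.35005844]
```

View pics/w1b.png

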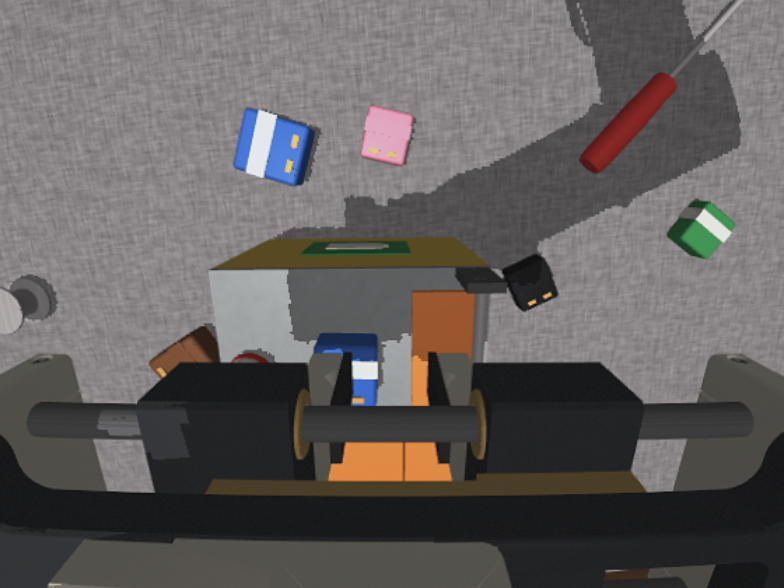

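The wrist camera looks back towards the robot. The right finger lines up with the pack (345,370) and the left finger is over the right part of the plate (450,340). I'll get numbers from the depth.

```bash
python3 - <<'E'
from h import *
im,d,W=cloud('w1')
hsv=cv2.cvtColor(im,cv2.COLOR_RGB2HSV); H,S,V=[hsv[...,i].astype(int) for i in range(3)]
W=W*1000; a=np.deg2rad(-5.25); ex=np.array([np.cos(a),np.sin(a)]); ey=np.array([-ex[1],ex[0]]); O=np.array([616.4,13.5])
B=np.dstack([(W[...,:2]-O)@ex,(W[...,:2]-O)@ey,W[...,2]])
def pc(m,n): 
    P=B[m]; print(n,len(P),*[np.round(np.percentile(P[:,i],[1,5,50,95,99]),1) for i in range(3)])
ok=d>0; z=B[...,2]
o=ok&(H>3)&(H<22)&(S>150); pc(o&(abs(z-184)<4)&(B[...,0]<-70),'plate near'); 
for x0 in(-95,-90,-80): 
    q=o&(abs(z-184)<4)&(abs(B[...,0]-x0)<3); pc(q,f'plate x~{x0}')
pc(ok&(H>100)&(H<130)&(S>100)&(abs(z-176)<3),'pack top')
pc(ok&(H>100)&(H<130)&(S>100)&(z>152)&(z<172)&(abs(B[...,1])<80),'pack rear')
g=ok&(abs(z-150)<3)&(S<60)&(B[...,0]<-60); pc(g,'deck')
# fingers: close to camera, around TCP
f=ok&(z>235)&(z<285)&(abs(B[...,0]+81)<30)&(abs(B[...,1]+8)<60)
for lo in(240,245,250,255,260,270):
    q=f&(z>=lo)&(z<lo+5); pc(q&(B[...,1]<-8),f'Rf {lo}') if (q&(B[...,1]<-8)).sum() else 0; pc(q&(B[...,1]>-8),f'Lf {lo}') if (q&(B[...,1]>-8)).sum() else 0
t=r.get_state()['tcp_pos'][:2]*1000-O; print('tcp box',t@ex,t@ey)
im2,d2,W2=cloud('top2')
E
```

```text
plate near 1424 [-98.2 -97.2 -84.6 -71.6 -70.2] [ 7.6  9.1 24.6 40.7 42.2] [182.6 183.  184.  185.1 185.5]
plate x~-95 306 [-98.  -97.6 -94.9 -92.3 -92.1] [ 7.5  9.  24.4 40.7 42.3] [182.7 183.  184.1 185.  185.5]
plate x~-90 305 [-92.9 -92.6 -89.9 -87.4 -87.1] [ 7.6  9.2 24.7 40.8 41.7] [182.5 182.9 184.  185.1 185.6]
plate x~-80 288 [-82.9 -82.7 -80.  -77.4 -77.1] [ 7.7  9.3 24.9 40.6 42.2] [182.6 183.  184.  185.1 185.5]
pack top 618 [-62.  -61.6 -54.4 -22.8 -20.5] [-52.4 -48.8 -24.2 -15.6 -15. ] [173.2 173.9 175.8 176.8 177.3]
pack rear 318 [-62.6 -62.3 -61.8 -61.1 -60.4] [-52.2 -50.3 -32.9 -16.7 -15.2] [153.6 154.3 162.9 171.3 171.9]
deck 7312 [-105.2 -104.1  -85.6  -62.9  -60.7] [-122.5 -116.6  -51.2   23.5   49.2] [148.3 148.9 150.  151.2 151.6]
Rf 250 28 [-91.3 -91.3 -90.3 -72.5 -71.7] [-25.9 -25.6 -22.8 -22.5 -22.5] [251.1 252.  253.3 254.7 254.7]
Lf 250 26 [-90.9 -90.8 -90.1 -71.9 -71.2] [ 9.2  9.3  9.5 12.2 12.5] [251.7 252.  253.3 254.7 254.8]
Rf 255 116 [-92.5 -92.4 -91.8 -76.6 -72.9] [-37.5 -36.7 -26.6 -22.5 -22.4] [255.1 255.6 257.8 259.6 259.9]
Lf 255 107 [-92.3 -92.1 -91.2 -75.8 -73.1] [ 9.2  9.2 13.  22.9 24. ] [255.2 255.6 258.1 259.7 260. ]
Rf 260 141 [-92.7 -92.5 -91.8 -79.1 -73.6] [-38.2 -37.4 -27.8 -22.6 -22.5] [260.1 260.4 262.4 264.5 264.8]
Lf 260 138 [-92.3 -92.1 -91.5 -78.4 -73.2] [ 9.1  9.2 14.9 23.4 24.3] [260.1 260.3 262.6 264.8 264.9]
Rf 270 196 [-92.5 -92.3 -90.8 -82.  -78. ] [-37.1 -36.1 -28.3 -22.7 -22.6] [270.1 270.3 272.5 274.7 274.9]
Lf 270 200 [-92.  -91.9 -90.3 -82.6 -77.6] [ 9.   9.1 14.7 22.4 23.3] [270.1 270.3 272.5 274.7 275. ]
tcp box -82.1202053189673 -8.606249329765678
```

```bash
python3 -m inch '[{"x":0,"y":0.05,"z":0.8,"yaw":-0.08},{"x":0,"y":0,"z":0.8,"yaw":0},{"x":0,"y":0,"z":0.8,"yaw":0},{"x":0,"y":0,"z":0,"yaw":0},{"x":0,"y":0,"z":0,"yaw":0}]' -0.125 10
python3 - <<'E'
from h import *
s=r.get_state(); a=np.deg2rad(-5.25); ex=np.array([np.cos(a),np.sin(a)]); ey=np.array([-ex[1],ex[0]]); O=np.array([616.4,13.5])
t=s['tcp_pos'][:2]*1000-O; print(t@ex,t@ey,s['tcp_pos'][2],s['eef_rot'],s['gripper_width'],s['contact_force'])
E
```

```text
time_s: 2.95
tcp_pos: [0.5332, 0.0141, 0.2021]
eef_rot: [179.4, -0.8, 175.1]
contact_force: [0.4, -0.1, 0.8]
gripper_width: 0.0385
-82.87754024920346 -6.981285214301171 0.20207845590075427 [179.41120797  -0.77241103 175.05382948] 0.03849311133922929 [ 0.38240061 -0.07728104  0.84661772]
```

```bash
python3 -m inch '[{"x":0,"y":0,"z":0.35,"yaw":0},{"x":0,"y":0,"z":0.3,"yaw":0},{"x":0,"y":0,"z":0.3,"yaw":0},{"x":0,"y":0,"z":0.2,"yaw":0},{"x":0,"y":0,"z":0.08,"yaw":0}]'
python3 -m inch '[{"x":0,"y":0,"z":0,"yaw":0},{"x":0,"y":0,"z":0,"yaw":0}]'
```

```text
time_s: 3.37
tcp_pos: [0.5361, 0.0158, 0.1804]
eef_rot: [179.2, -0.1, 175.3]
contact_force: [-7.0, -1.0, 12.3]
gripper_width: 0.0382
time_s: 3.53
tcp_pos: [0.5359, 0.0144, 0.1833]
eef_rot: [179.3, -0.0, 175.4]
contact_force: [-4.1, -4.4, 7.4]
gripper_width: 0.0381
```

```bash
python3 -m inch '[{"x":0.05,"y":0,"z":0.35,"yaw":0},{"x":0.05,"y":0,"z":0.35,"yaw":0},{"x":0,"y":0,"z":0.3,"yaw":0}]'
python3 -m inch '[{"x":0,"y":0,"z":0.25,"yaw":0},{"x":0,"y":0,"z":0.2,"yaw":0}]'
```

```text
time_s: 3.78
tcp_pos: [0.5391, 0.0149, 0.1685]
eef_rot: [179.1, 0.9, 175.7]
contact_force: [-5.8, -4.3, 15.0]
gripper_width: 0.0382
time_s: 3.95
tcp_pos: [0.5415, 0.014, 0.1621]
eef_rot: [179.1, 1.3, 175.8]
contact_force: [-4.5, -4.0, 12.1]
gripper_width: 0.0382
```

```bash
python3 -m inch '[{"x":0.2,"y":0,"z":-0.2,"yaw":0},{"x":0.2,"y":0,"z":0,"yaw":0}]'
python3 -m inch '[{"x":0.15,"y":0,"z":0.06,"yaw":0}]'
python3 - <<'E'
from h import *
im,d,ci=snap('top','top3'); im2,_,_=snap('wrist','w3'); im3,_,_=snap('scene','scene3')
A=cv2.resize(im[100:250,220:360],None,fx=2.8,fy=2.8,interpolation=cv2.INTER_CUBIC)
Bc=cv2.resize(im3[150:310,220:400],None,fx=2.2,fy=2.625,interpolation=cv2.INTER_CUBIC)
cv2.imwrite('pics/m3.png',np.hstack([A,Bc])[:,:,::-1])
s=r.get_state(); print(s['tcp_pos'],s['eef_rot'],s['contact_force'],s['time_s'])
E
```

```text
time_s: 4.12
tcp_pos: [0.5349, 0.0126, 0.1698]
eef_rot: [179.3, 1.7, 175.8]
contact_force: [7.0, -7.4, 4.9]
gripper_width: 0.0385
time_s: 4.2
tcp_pos: [0.5338, 0.012, 0.1708]
eef_rot: [179.3, 2.1, 175.9]
contact_force: [4.5, -7.2, 5.1]
gripper_width: 0.0381
[0.53372805 0.01189194 0.17090872] [179.28448346   2.08517201 175.89029954] [ 4.48423625 -7.17899336  5.80218336] 4.35
```

View pics/m3.png

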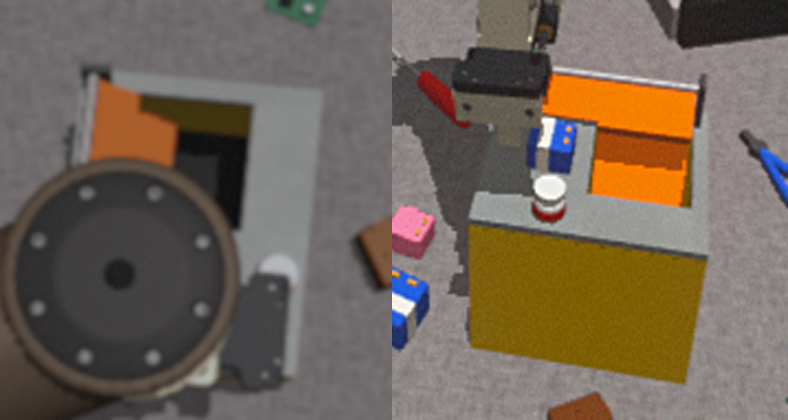

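The flap is open: the top view shows the mouth with the plate tilted, and the pack and tin haven't moved. Next is the flap angle from a plane fit, and where the fingers are relative to the pack.

```bash
cat > ang.py <<'E'
from h import *
a=np.deg2rad(-5.25); ex=np.array([np.cos(a),np.sin(a)]); ey=np.array([-ex[1],ex[0]]); O=np.array([616.4,13.5])
def box(fn):
    im,d,W=cloud(fn); W=W*1000; B=np.dstack([(W[...,:2]-O)@ex,(W[...,:2]-O)@ey,W[...,2]])
    hsv=cv2.cvtColor(im,cv2.COLOR_RGB2HSV); return d>0,B,[hsv[...,i].astype(int) for i in range(3)]
def flap(fn):
    ok,B,(H,S,V)=box(fn); y,z=B[...,1],B[...,2]
    m=ok&(H>3)&(H<22)&(S>150)&(abs(B[...,0])<105)&(y>-80)&(y<60)&(z>60)&(z<190)
    th=np.arctan2(184-z[m],46-y[m]); rr=np.hypot(46-y[m],184-z[m]); q=(rr>12)&(rr<40)&(z[m]>154)
    print(fn,'plate n',q.sum(),'theta med',np.round(np.percentile(th[q],[10,25,50,75,90]),3))
    q=rr>100; t=np.arctan2(184-z[m],46-y[m])-np.arctan2(36,np.sqrt(np.maximum(rr**2-36**2,1))); 
    if q.sum(): print('  door n',q.sum(),np.round(np.percentile(t[q],[10,50,90]),3))
def pack(fn):
    ok,B,(H,S,V)=box(fn); m=ok&(H>100)&(H<130)&(S>100)&(abs(B[...,0]+10)<70)&(abs(B[...,1]+34)<35)&(B[...,2]>0)&(B[...,2]<182)
    if m.sum()<5: return print(fn,'pack n',m.sum())
    print(fn,'pack n',m.sum(),*[np.round(np.percentile(B[m][:,i],[3,50,97]),1) for i in range(3)])
def tcp():
    s=r.get_state(); t=s['tcp_pos'][:2]*1000-O; print('t',s['time_s'],'box',np.round([t@ex,t@ey],1),'tip z',round(s['tcp_pos'][2]*1000-11,1),np.round(s['eef_rot'],1),np.round(s['contact_force'],1))
E
python3 - <<'E'
from ang import *
for f in('top3','scene3'): flap(f); pack(f)
pack('w3'); tcp()
ok,B,_=box('w3'); 
for lo in (-45,0):
    q=ok&(B[...,2]>150)&(B[...,2]<190)&(abs(B[...,0]+83)<25)&(B[...,1]>(-50 if lo<0 else 2))&(B[...,1]<(-12 if lo<0 else 33))&(_[1]<70); print(q.sum(),*[np.round(np.percentile(B[q][:,i],[3,50,97]),1) for i in range(3)])
E
```

```text
top3 plate n 243 theta med [0.782 0.808 0.835 0.883 0.943]
  door n 127 [0.778 0.79  0.807]
top3 pack n 0
scene3 plate n 825 theta med [0.689 0.725 0.767 0.81  0.863]
  door n 104 [0.746 0.767 1.254]
scene3 pack n 236 [-58.4 -31.3 -17.5] [-56.1 -51.8 -19.2] [155.3 174.8 178.1]
w3 pack n 396 [-61.6 -54.1 -37.6] [-36.2 -23.5 -14.8] [152.8 175.8 176.9]
t 4.35 box [-82.2  -9.2] tip z 159.9 [179.3   2.1 175.9] [ 4.5 -7.2  5.8]
2332 [-104.   -92.   -63.8] [-47.5 -29.6 -13.4] [150.  150.8 187.4]
1708 [-104.3  -93.3  -63. ] [ 3.2 12.9 28.7] [150.  151.2 188.4]
```

```bash
python3 -m inch '[{"x":0,"y":0.12,"z":0.15,"yaw":0.1},{"x":0,"y":0.12,"z":0.15,"yaw":0.1}]'
python3 -m inch '[{"x":0,"y":0.08,"z":0.12,"yaw":0}]'; python3 -c "from ang import *;tcp()"
```

```text
time_s: 4.52
tcp_pos: [0.5345, 0.0152, 0.1672]
eef_rot: [179.4, 2.2, 175.1]
contact_force: [-7.3, -4.1, 11.3]
gripper_width: 0.0385
time_s: 4.6
tcp_pos: [0.5349, 0.0162, 0.1659]
eef_rot: [179.5, 2.3, 175.1]
contact_force: [-6.2, -5.4, 12.3]
gripper_width: 0.0383
t 4.6 box [-81.4  -4.8] tip z 154.9 [179.5   2.3 175.1] [-6.2 -5.4 12.3]
```

```bash
python3 -m inch '[{"x":-0.15,"y":-0.02,"z":-0.06,"yaw":0},{"x":-0.2,"y":0.02,"z":0.04,"yaw":0}]'; python3 -c "
from ang import *
snap('top','top4');snap('scene','scene4');flap('top4');flap('scene4');pack('scene4');tcp()"
```

```text
time_s: 4.77
tcp_pos: [0.5399, 0.0126, 0.1681]
eef_rot: [179.7, 2.0, 175.2]
contact_force: [-6.7, -5.4, 8.0]
gripper_width: 0.0383
top4 plate n 172 theta med [0.862 0.892 0.929 0.973 1.022]
  door n 77 [0.867 0.883 0.896]
scene4 plate n 761 theta med [0.776 0.822 0.866 0.908 0.963]
  door n 155 [0.849 0.874 1.109]
scene4 pack n 234 [-58.5 -30.9 -17.4] [-56.3 -51.4 -19.1] [155.1 175.1 178.5]
t 4.8667 box [-75.5  -7.8] tip z 156.9 [179.7   2.  175.2] [-7.2 -5.2  7.5]
```

```bash
python3 -m inch '[{"x":-0.25,"y":0.08,"z":0.02,"yaw":0},{"x":-0.25,"y":0.07,"z":0.05,"yaw":0},{"x":-0.25,"y":0.06,"z":0.05,"yaw":0}]'; python3 -c "
from ang import *
tcp()"
```

```text
time_s: 5.12
tcp_pos: [0.5524, 0.0108, 0.1669]
eef_rot: [-179.8, 1.3, 175.2]
contact_force: [-9.9, -5.1, 8.0]
gripper_width: 0.0381
t 5.1167 box [-63.5  -8.5] tip z 155.9 [-179.8    1.3  175.2] [-9.9 -5.1  8. ]
```

```bash
python3 -m inch '[{"x":-0.28,"y":0.13,"z":-0.02,"yaw":0.1},{"x":-0.28,"y":0.12,"z":0.0,"yaw":0},{"x":-0.28,"y":0.1,"z":0.03,"yaw":0}]'; python3 -c "
from ang import *
snap('scene','scene5');snap('top','top5');flap('top5');flap('scene5');pack('scene5');tcp()"
```

```text
time_s: 5.37
tcp_pos: [0.5658, 0.0111, 0.1672]
eef_rot: [-179.2, 0.4, 174.7]
contact_force: [-10.8, -6.6, 8.9]
gripper_width: 0.0384
top5 plate n 52 theta med [0.928 0.954 0.978 1.002 1.035]
scene5 plate n 581 theta med [0.831 0.873 0.915 0.963 1.012]
  door n 182 [0.89  0.914 0.944]
scene5 pack n 233 [-36.2  -8.5   4.8] [-54.6 -50.7 -18.2] [155.7 175.1 178.4]
t 5.4667 box [-49.4  -6.9] tip z 156.0 [-179.2    0.4  174.7] [-7.3 -7.6  5.8]
```

```bash
python3 -m inch '[{"x":-0.33,"y":0.08,"z":-0.06,"yaw":0},{"x":-0.33,"y":0.07,"z":-0.02,"yaw":0},{"x":-0.33,"y":0.07,"z":0.02,"yaw":0}]'; python3 -c "
from ang import *
snap('scene','scene6');flap('scene6');pack('scene6');tcp()"
```

```text
time_s: 5.72
tcp_pos: [0.5835, 0.0082, 0.1692]
eef_rot: [-178.6, -0.4, 174.7]
contact_force: [-8.3, -5.5, 7.3]
gripper_width: 0.0383
scene6 plate n 543 theta med [0.751 0.803 0.852 0.895 0.94 ]
  door n 145 [0.828 0.85  0.882]
scene6 pack n 224 [-17.9   9.1  22.8] [-55.6 -51.4 -20.1] [155.6 174.1 179.3]
t 5.7667 box [-31.1  -8.3] tip z 158.0 [-178.6   -0.4  174.7] [-5.2 -6.3  7.1]
```

```bash
python3 -m inch '[{"x":-0.35,"y":0.12,"z":0.0,"yaw":0},{"x":-0.35,"y":0.11,"z":0.03,"yaw":0},{"x":-0.35,"y":0.1,"z":0.03,"yaw":0}]'; python3 -c "
from ang import *
im,_,_=snap('scene','scene7');flap('scene7');pack('scene7');tcp()
cv2.imwrite('pics/s7.png',cv2.resize(im[150:310,220:400],None,fx=3,fy=3,interpolation=cv2.INTER_CUBIC)[:,:,::-1])"
```

```text
time_s: 6.02
tcp_pos: [0.6041, 0.0074, 0.1685]
eef_rot: [-178.0, -1.2, 174.7]
contact_force: [-9.1, -7.4, 7.2]
gripper_width: 0.0381
scene7 plate n 527 theta med [0.796 0.844 0.889 0.938 0.991]
  door n 175 [0.874 0.898 1.075]
scene7 pack n 0
t 6.0667 box [-10.4  -7.1] tip z 157.3 [-178.    -1.2  174.7] [-5.7 -6.9  6.8]
```

View pics/s7.png

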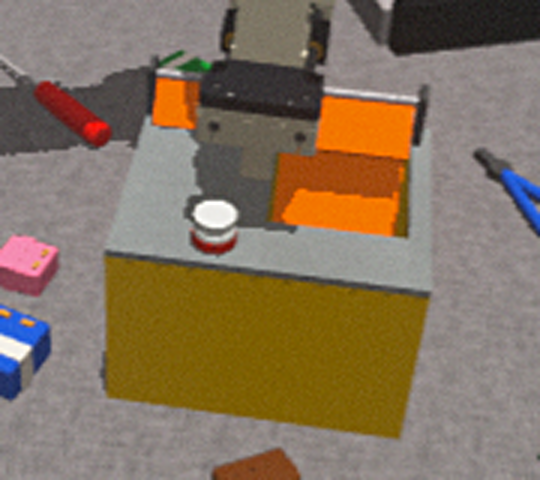

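The pack has left the ledge and the tin hasn't moved. While the flap is still held, I'll look into the well with the wrist and top cameras.

```bash
python3 -m inch '[{"x":0.03,"y":0.07,"z":0.04,"yaw":0}]'; python3 -c "
from ang import *
w,_,_=snap('wrist','w8');t,_,_=snap('top','top8')
for f in('w8','top8'):
  ok,B,(H,S,V)=box(f); m=ok&(H>95)&(H<135)&(S>80)&(B[...,0]>-10)&(B[...,0]<112)&(abs(B[...,1]+34)<90)&(B[...,2]<170)
  print(f,m.sum(), [np.round(np.percentile(B[m][:,i],[3,50,97]),1).tolist() for i in range(3)] if m.sum() else '')
tcp()
t=cv2.resize(t[100:250,220:360],(392,420)); w=cv2.resize(w,(408,306)); w=cv2.copyMakeBorder(w,0,114,0,0,cv2.BORDER_CONSTANT)
cv2.imwrite('pics/m8.png',np.hstack([t,w])[:,:,::-1])"
```

```text
time_s: 6.15
tcp_pos: [0.6051, 0.0074, 0.1684]
eef_rot: [-177.9, -1.2, 174.7]
contact_force: [0.5, -7.1, 6.4]
gripper_width: 0.0382
w8 159 [[-3.5, 67.7, 87.2], [-34.5, -24.0, 12.5], [4.6, 30.0, 160.3]]
top8 0 
t 6.25 box [-10.7  -7.2] tip z 157.6 [-177.8   -1.2  174.7] [-0.8 -7.6  4.4]
```

View pics/m8.png

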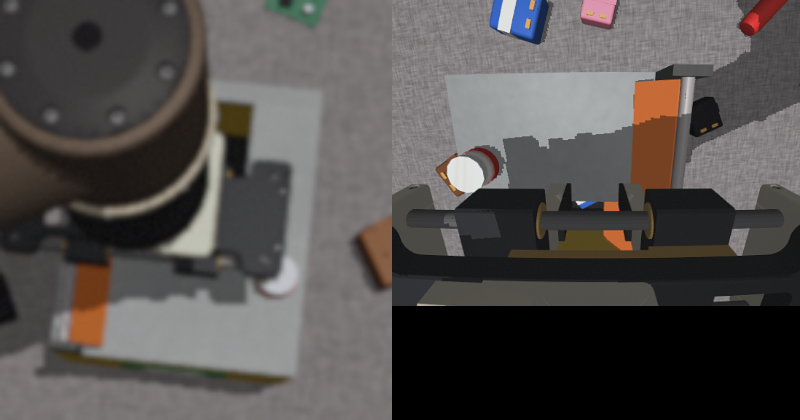

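The pack is flat on the well floor: its top is at z ≈ 30 mm, near box x 68. Now I'll let go by rising straight up.

```bash
python3 -m inch '[{"x":0,"y":0,"z":-0.3,"yaw":0},{"x":0,"y":0,"z":-0.4,"yaw":0},{"x":0,"y":0,"z":-0.5,"yaw":0},{"x":0,"y":0,"z":-0.8,"yaw":0},{"x":0,"y":0,"z":-1,"yaw":0}]'
python3 -m inch '[{"x":0.5,"y":0,"z":-1,"yaw":0},{"x":1,"y":0,"z":-1,"yaw":0},{"x":1,"y":0,"z":-0.5,"yaw":0},{"x":1,"y":-0.5,"z":0,"yaw":0},{"x":1,"y":-1,"z":0,"yaw":0}]'
python3 -m inch '[{"x":1,"y":-1,"z":0,"yaw":0},{"x":1,"y":-1,"z":0,"yaw":0},{"x":1,"y":-1,"z":0,"yaw":0},{"x":0,"y":-1,"z":0,"yaw":0},{"x":0,"y":-1,"z":0,"yaw":0}]'
python3 - <<'E'
from ang import *
t,_,_=snap('top','top9'); s,_,_=snap('scene','scene9')
flap('top9');flap('scene9');tcp()
ok,B,(H,S,V)=box('top9'); m=ok&(H>3)&(H<22)&(S>150)&(abs(B[...,0]-50)<40)&(B[...,1]<0)&(B[...,1]>-65); print('door z',np.round(np.percentile(B[m][:,2],[5,50,95]),1))
t=cv2.resize(t[100:290,120:390],(400,282)); s=cv2.resize(s[130:330,160:440],(395,282))
cv2.imwrite('pics/m9.png',np.hstack([t,s])[:,:,::-1])
E
```

```text
time_s: 6.67
tcp_pos: [0.605, 0.0069, 0.2438]
eef_rot: [-177.6, -1.5, 174.6]
contact_force: [1.2, -0.1, -0.1]
gripper_width: 0.0384
time_s: 7.08
tcp_pos: [0.495, -0.0143, 0.3201]
eef_rot: [-177.9, -0.9, 174.7]
contact_force: [0.2, -1.2, -0.2]
gripper_width: 0.0383
time_s: 7.5
tcp_pos: [0.4021, -0.1338, 0.3321]
eef_rot: [-178.2, -0.1, 175.2]
contact_force: [1.5, -0.5, 0.7]
gripper_width: 0.0384
top9 plate n 1195 theta med [-0.042  0.003  0.047  0.095  0.147]
  door n 479 [-0.011  0.009  0.032]
scene9 plate n 661 theta med [-0.095 -0.064 -0.037 -0.012  0.016]
  door n 311 [-0.024 -0.012 -0.   ]
t 7.6 box [-199.6 -167.7] tip z 321.1 [-1.782e+02 -1.000e-01  1.750e+02] [ 0.1 -0.3  0.2]
door z [144.1 146.9 149.8]
```

View pics/m9.png

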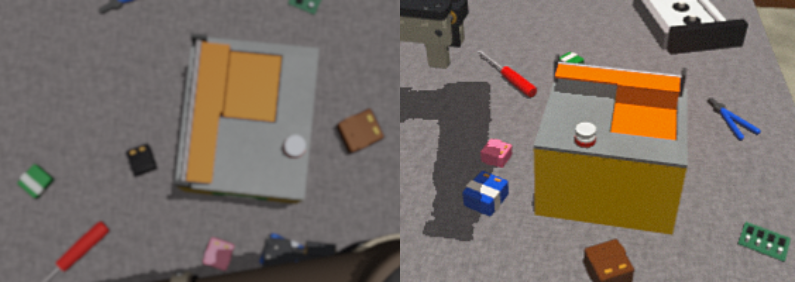

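The flap is shut (about 0 rad), the pack is inside, the other objects haven't moved, and the robot is clear. I'm handing in.

```bash
python3 -m inch '[{"x":0,"y":0,"z":0,"yaw":0},{"x":0,"y":0,"z":0,"yaw":0}]'; python3 -c "
from plant import r
print(r.close_job())"
```

```text
time_s: 7.77
tcp_pos: [0.4023, -0.1357, 0.3333]
eef_rot: [-178.3, 0.1, 174.8]
contact_force: [0.6, -0.2, -0.9]
gripper_width: 0.0387
the job is handed in; nothing more can be done
None
```

The blue pack is in the recycling box with the flap shut over it, and I handed the job in at about 7.8 s.

**What I did:** I held the finger plate down with the left finger, which opened the flap to about 0.79–0.91 rad. The right finger pushed the pack along the ledge and over the edge. I then lifted straight up to let the flap shut, and drew the arm clear.

**Last checks:**
- **Pack:** before letting go, the wrist depth showed it on the well floor, with its top near z 30 mm.
- **Flap:** after letting go, the door measured 0 ± 0.02 rad, so it is shut.
- **Other things:** the tin and the bench objects in the last pictures looked unmoved by eye; I did not measure them again. The spool was outside those crops.
- **Robot:** it is clear of everything, with contact force near zero.

**What went less well:**
- **Finger height:** the arm gave under the load, so the fingertips briefly sank to about 1 mm above deck height while pressing, before the push. During the push they ran at 6–8 mm above it, mostly just under the suggested 8–14 mm.
- **Flap readings:** while the flap was open, the two cameras' readings of its angle differed by up to about 0.06 rad.

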